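# Zero the colorimeter and hold the third glass standard in the beam

## Task

Check the bench colorimeter against its third glass standard: while the clear blank is still at the lamp head, press the red zero plunger all the way down, keep it there a moment and let it come right back up. Then grip the black knob on the wheel and turn it clockwise (seen from above), feeling three clicks, to the third stop, where the green glass faces the lamp head; do not run on to the fourth. The wheel springs back when let go, so finish while still gripping the knob and holding it at the third stop, and leave the beaker, jar and matchbox beside the instrument where they stand.

Things in the scene. Friction and masses are not known exactly. Their poses are not given: they have to be found in the camera images.
- instrument: pale grey colorimeter, fixed to the bench; case 180 (x) x 270 (y) x 60 mm high; origin at the centre of its underside, on the bench; z up. Knob axis at x 0, y +60 mm; plunger at x 0, y -85 mm; black lamp head 18 x 30 mm at x +77, y +60, its top 92 mm above the bench.
- knob_grip (a point): black bar knob on the aluminium wheel (124 mm across, top 73.5 mm above the bench). Bar: 46 mm along its x, 16 mm thick along its y, 36 mm high; round foot below, 48 mm across, 6 mm high. This point lies on the vertical turning axis, 98.5 mm above the bench, 17 mm below the bar's top: the height to grip; fingertips may reach 16 mm lower. At the start its +x end (white line) points to the lamp head.
- knob (a joint): wheel and knob angle, rad: 0 home (clear blank at the lamp head), growing clockwise from above. Stops: 0.4 yellow, 0.8 orange, 1.2 green (third), 1.6 blue; end 1.75. Return spring about 0.1 N m; the clicks add +-0.09: resistance peaks (0.2 N m) a quarter of the way past a stop, is near nil three quarters of the way, and is 0.1 and rising at a stop. Let go, it runs home.
- plunger_top (a point): centre of the top face of the red plunger cap (30 mm across, 10 mm thick), 94 mm above the bench when up; its axis is vertical.
- plunger (a joint): how far the plunger is pressed down, m: 0 up, 0.014 fully down (a hard stop). Sprung: 2.4 N at the start of the stroke, 8 N at the bottom; it comes back up by itself.
- beaker_mid (a point): bystander: clear beaker, 68 mm across, 85 mm high; this point is half-way up
- reagent_mid (a point): bystander: amber glass jar with blue cap, 56 mm across, 95 mm high; this point is half-way up
- matchbox_mid (a point): bystander: small wooden box with a blue top, 65 x 45 x 18 mm; this point is half-way up

How it is judged:
On the way, in this order (a step that is already met when the one before it is completed fails the run):
1. the zero plunger is held fully down while the wheel is still home (value of joint plunger above 0.0125 m and value of joint knob below 0.12 rad), for 0.2 s.
2. the plunger is back up, with the wheel still home (value of joint plunger below 0.003 m and value of joint knob below 0.12 rad), for 0.1 s.
3. the knob is held at the third stop (value of joint knob between 1.08 and 1.32 rad and contact force between the fingers and knob above 2 N and value of joint plunger below 0.003 m), for 0.4 s.
At the end, for the whole second after the job is handed in: The fingers hold the knob (contact force over 2 N) with the wheel at rest at the third stop, 1.2 rad within 0.12 rad; the plunger is up (within 3 mm); beaker, jar and matchbox are within 30 mm of where they began (all of step 3 and velocity of joint knob between -0.15 and 0.15 rad/s and distance of each of beaker_mid, reagent_mid, matchbox_mid from where it was at the start of the episode below 0.03 m); the arm keeps its last pose, push and grip.
It fails at once if the wheel runs on towards the fourth stop (past 1.45 rad) (value of joint knob above 1.45 rad).
It fails at once if a bystander is displaced by more than 30 mm (distance of any of beaker_mid, reagent_mid, matchbox_mid from where it was at the start of the episode above 0.03 m).
It also fails if it takes over 51 s, if anything falls off the work surface, if the arm or the gripper's body presses on something with over 40 N, if the wrist force passes 120 N, or if a joint passes its speed limit or range.

## Robot

A 7-joint arm with a two-finger parallel gripper is mounted at the origin on the work surface. World frame = base frame: x ahead of the robot, y to its left, z up, the work surface at z = 0. Lengths are in m, angles in rad, forces in N, time in s.
With the tool pointing down it reaches from about 0.425 to 0.875 m from the base axis. Payload 4.7 kg.
Tool frame: the origin (TCP) lies midway between the tips of the shut fingers; the grasp point (between the pads) lies 19 mm behind it; z points along the fingers, y is the direction in which the jaws open and shut (so a half turn about z gives the same grasp; the last joint's range is limited). The gripper opens to 87 mm and grips with 3 to 60 N. Pads are 19 mm wide; open, the fingers measure 117 mm over their backs; the gripper's body (75 mm by 190 mm) begins 51 mm behind the grasp point.
Start: joints at [-1.318, 0.321, -0.07, 1.45, 0.023, 1.371, -0.057], TCP at [0.154, 0.632, 0.223] pointing down, gripper open.
Joint ranges: [-2.86, 2.86], [-0.3, 2.09], [-1.38, 1.24], [0.06, 2.45], [-1.56, 4.7], [0.09, 2.05], [-2.69, 2.69]. Speed limits (rad/s): [2.57, 2.57, 3.14, 3.14, 3.14, 3.14, 3.14].

## Interface

Orientations are given as a rotation vector (axis times angle).
In Python, from bench import monitor, eyes, order gives the robot as it stands. The module is installed in compiled form; this text tells all that it offers.
- The arm moves only by the shell command python3 -m pendant 'ROWS' [FORCE]. ROWS is JSON, a list of rows, each a list of 3 entries, a list of its own where there are three numbers: the turn, a rotation vector about the tool's x, y, z in degrees, then the shift along the tool's x, y, z in m, then the gripper command: -1 is fully open, 1 is shut, values between are in proportion. In form: [[[rx, ry, rz], [tx, ty, tz], hand], ...]. A call has 1 to 8 rows; each row shifts and turns the commanded pose from where the row before left it, along the tool's axes as they then stand; what a row does not reach is not made up. A row lasts 1/8 s, in which the tool goes at most 62.5 mm and 10.7 degrees, less where a joint would pass 70% of its speed; a pose out of reach is approached as far as the arm can. A call is refused whole if a number of a shift passes 0.0625 or a number of a turn 10.7, either way. A call with a gripper value outside its range is refused whole. The fingers move at their own pace and stop on an object; FORCE is the grip in N (left out, the last holds). Time passes only in rows, so rows that do not move let the fingers close. It gives the time, the measured TCP pose, the force and the opening at its end, in the units of the state.
- monitor.get_state(): the state, without advancing time (a new reading comes with each control period).
- eyes.get_image(name): name is "side" or "top"; returns a dict with "color" (420x560x3 uint8, red, green, blue), "range_z" (420x560 float32, m along the optical axis (not along the pixel's ray), 0 where there is no reading), "fx", "fy", "cx", "cy" (pixels), "k1" (the pictures are not rectified: a ray, as slopes to the right and down, at radius r is drawn at 1 + k1 r^2 times it, then the intrinsics apply), "world_to_cam" (4x4, takes a point from world to camera coordinates). Camera axes: x right, y up, looking along -z (the intrinsics and any distortion apply to the point x, -y, -z); pixel columns grow to the right and rows downward; lengths in m; the calibration is good to about 2 mm. A picture is of the moment at which its call begins.
- order.close_job(): hands the job in, once; it reports no verdict.
The state is a dict: "time": time; "joint_positions": joint angles; "qd": joint speeds; "joint_torque": joint torques, N m; "position": TCP position; "tool_rot": TCP orientation; "ft_force": force on the tool from outside, world axes, zero at the start; "torque": the same for the moment, N m; "grip_width": opening from 0.0 (shut) to 1.0 (fully open).
Only numpy, scipy, OpenCV 4.12 (cv2) and the standard library are available. Lean on these libraries where they do the work, as an engineer would, in place of code of your own. Each camera call takes 0.05 s, during which the arm holds its last target.

## Working session

There is one attempt and no reset: what is moved stays moved. The work goes in short steps, Python scripts to look and compute and a shell command to move; the robot and the scene stay as the last step left them, time stands still between calls to the robot, and variables do not carry over. Pictures are saved under pics/ and viewed, and the job is handed in when it is done.

```bash
mkdir -p pics; python3 - <<'E'
from bench import monitor, eyes
import cv2, numpy as np
s=monitor.get_state()
for k,v in s.items(): print(k,np.round(v,4))
for n in("top","side"):
    d=eyes.get_image(n); cv2.imwrite(f"pics/{n}0.png",d["color"][:,:,::-1]); np.savez(f"{n}0.npz",**d)
    print(n,d["fx"],d["fy"],d["cx"],d["cy"],d["k1"]);print(np.round(d["world_to_cam"],4))
E
```

```text
time 0.0
joint_positions [-1.3179  0.3219 -0.0701  1.4517  0.0226  1.3708 -0.0569]
qd [ 0.0012  0.0006  0.0007  0.0001  0.0006  0.0025 -0.0013]
joint_torque [ 2.00000e-04 -4.91294e+01 -4.03700e-01 -3.12529e+01 -6.38000e-02
  4.40000e-02  2.00000e-04]
position [0.1537 0.631  0.2214]
tool_rot [-3.7420e-01 -3.1191e+00  3.1000e-03]
ft_force [-0.4336 -0.6416 -0.4346]
torque [-0.0494  0.0305  0.0289]
grip_width 0.9985
top 448.9408922690471 448.9408922690471 280.6618998860625 217.78750171164887 -0.03201810463541493
[[ 0.0074 -0.9998 -0.0204  0.0813]
 [ 0.9921  0.0048  0.125  -0.5744]
 [-0.1249 -0.0212  0.9919 -1.0244]
 [ 0.      0.      0.      1.    ]]
side 413.78251359807047 413.78251359807047 275.61690266380975 206.96509633701757 0.01435990428396327
[[-0.852  -0.5235  0.0027  0.5427]
 [ 0.3715 -0.6011  0.7076 -0.2169]
 [-0.3688  0.6039  0.7066 -0.7724]
 [ 0.      0.      0.      1.    ]]
```

View pics/top0.png

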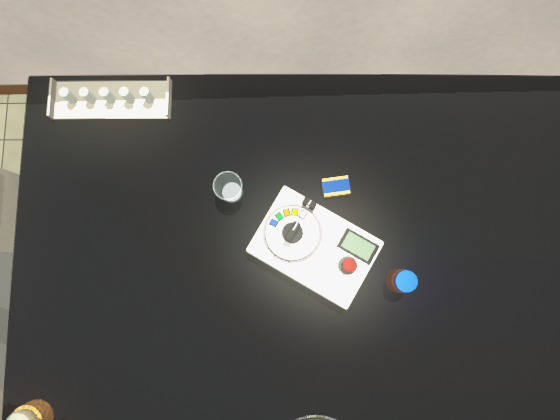

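View pics/side0.png

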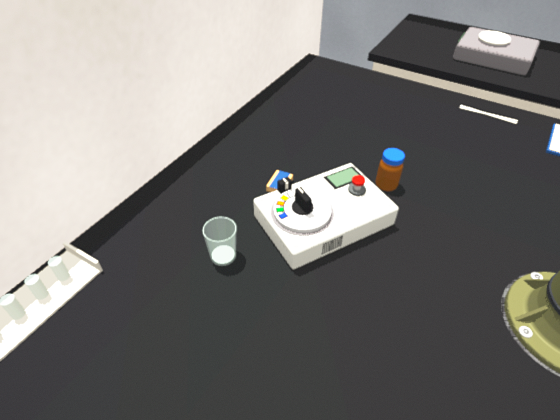

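The top view shows the instrument centred near (315,247): knob near (292,232), red cap near (349,265), lamp head near (309,203). The beaker is at (229,188), matchbox at (336,186) and jar at (403,281). Next I'll measure these.

```bash
cat > h.py <<'E'
import numpy as np, cv2
def load(n): return dict(np.load(n,allow_pickle=True))
def K(d): return np.array([[d["fx"],0,d["cx"]],[0,d["fy"],d["cy"]],[0,0,1]],float)
def D(d): return np.array([float(d["k1"]),0,0,0])
F=np.diag([1,-1,-1.])
def proj(d,P):
    W=d["world_to_cam"]; R=F@W[:3,:3]; t=F@W[:3,3]
    return cv2.projectPoints(np.atleast_2d(np.array(P,float)),cv2.Rodrigues(R)[0],t,K(d),D(d))[0][:,0]
def onplane(d,uv,z):
    W=d["world_to_cam"]; R=F@W[:3,:3]; t=F@W[:3,3]
    n=cv2.undistortPoints(np.array(uv,float).reshape(-1,1,2),K(d),D(d))[:,0]
    r=np.c_[n,np.ones(len(n))]@R; c=-R.T@t
    return c+r*((z-c[2])/r[:,2])[:,None]
def cen(m):
    n,l,st,c=cv2.connectedComponentsWithStats(m.astype(np.uint8)); i=1+np.argmax(st[1:,4]); return c[i],st[i]
E
python3 - <<'E'
from h import *
for n in("top","side"):
    d=load(n+"0.npz"); hsv=cv2.cvtColor(d["color"],cv2.COLOR_RGB2HSV); h,s,v=[hsv[...,i].astype(int) for i in range(3)]
    roi=np.zeros(h.shape,bool)
    if n=="top": roi[220:300,330:365]=1
    else: roi[160:200,345:372]=1
    red=((h<6)|(h>174))&(s>150)&(v>110)&roi
    c,st=cen(red); print(n,"red",c,st,onplane(d,[c],.094))
    z=d["range_z"]; print("depth at red",z[int(c[1]),int(c[0])])
    # white case
    m=((s<60)&(v>150)).astype(np.uint8); 
    r2=np.zeros_like(m); 
    if n=="top": r2[180:320,240:390]=1
    else: r2[160:270,245:405]=1
    m=cv2.morphologyEx(m*r2,cv2.MORPH_CLOSE,np.ones((9,9)))
    c,st=cen(m); cs,_=cv2.findContours(m,0,2); k=max(cs,key=cv2.contourArea); print("case",cv2.minAreaRect(k)); 
    if n=="top":
        b=cv2.boxPoints(cv2.minAreaRect(k)); P=onplane(d,b,.06);print(P, np.linalg.norm(np.diff(P,axis=0),axis=1))
    x0,y0,w,hh=(235,170,190,140) if n=="top" else (235,140,190,140)
    cv2.imwrite(f"pics/{n}crop.png",cv2.resize(d["color"][y0:y0+hh,x0:x0+w,::-1],None,fx=4.2,fy=4.2,interpolation=cv2.INTER_CUBIC))
E
```

```text
top red [352.64 265.64] [348 260   8  11  25] [[ 0.46127001 -0.07570987  0.094     ]]
depth at red 0.9879684
case ((314.6538391113281, 246.7307586669922), (118.45315551757812, 78.51398468017578), 29.744882583618164)
[[ 0.49272067  0.16844687  0.06      ]
 [ 0.65223275  0.08012313  0.06      ]
 [ 0.51617767 -0.15633852  0.06      ]
 [ 0.36197426 -0.06574944  0.06      ]] [0.18233263 0.27280963 0.17884371]
side red [357.89189189 180.14414414] [352 175  13  11 111] [[ 0.4625233  -0.06282464  0.094     ]]
depth at red 0.9128274
case ((322.52398681640625, 202.852783203125), (95.67124938964844, 133.98939514160156), 65.55604553222656)
```

View pics/topcrop.png

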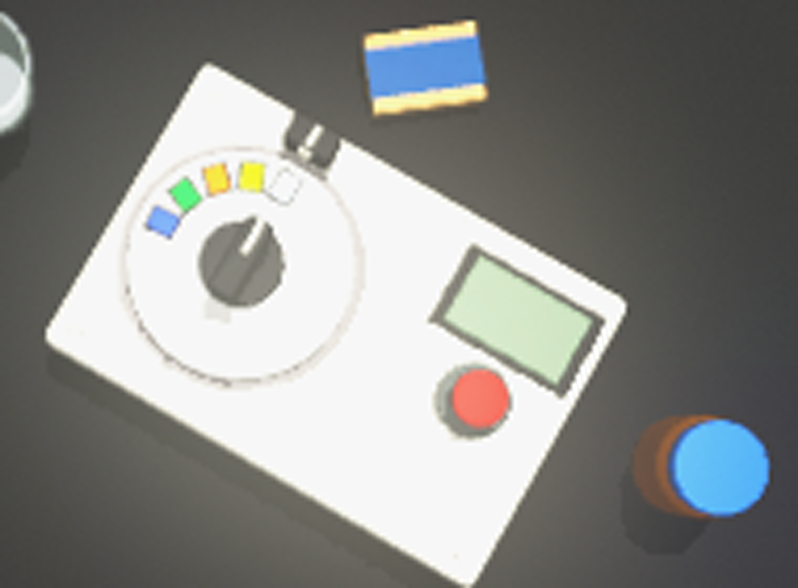

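View pics/sidecrop.png

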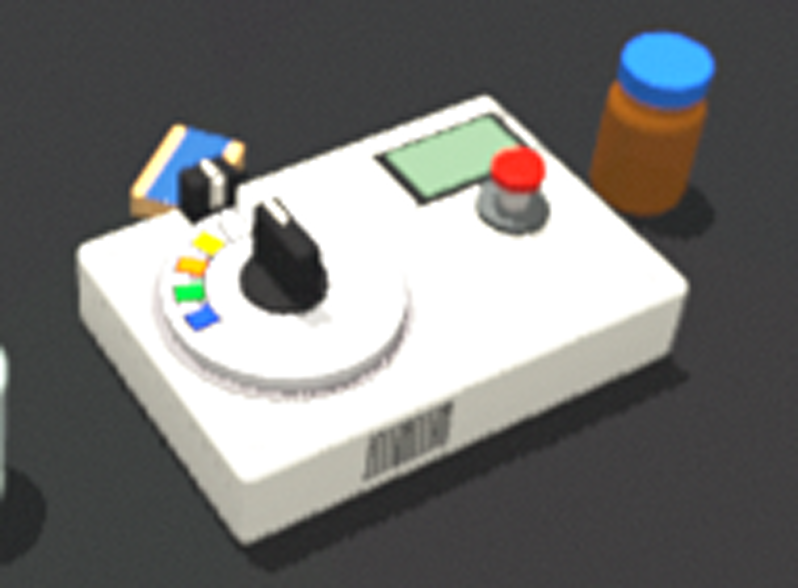

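```bash
python3 - <<'E'
from h import *
from scipy.optimize import least_squares
T=load("top0.npz");S=load("side0.npz")
L=np.array
loc=lambda p,P:np.c_[(L([[np.cos(p[2]),-np.sin(p[2])],[np.sin(p[2]),np.cos(p[2])]])@L(P)[:,:2].T).T+p[:2],L(P)[:,2]]
pt=[(.09,.135,.06),(.09,-.135,.06),(-.09,.135,.06),(0,-.085,.094),(0,.06,.0735),(.023,.06,.1155)]
ut=(L([(206,63),(627,305),(47,335),(481,400),(243,266),(263,216)])+.5)/4.2-.5+L([235,170])
ps=[(.09,-.135,.06),(-.09,-.135,.06),(-.09,.135,.06),(.09,.135,.06),(0,-.085,.094),(.023,.06,.1155)]
us=(L([(487,97),(687,285),(245,483),(80,250),(518,164),(268,203)])+.5)/4.2-.5+L([235,140])
def f(p,w="b"):
    a=(proj(T,loc(p,pt))-ut).ravel(); b=(proj(S,loc(p,ps))-us).ravel()
    return a if w=="t" else b if w=="s" else np.r_[a,b]
for w in "tsb":
    r=least_squares(f,[.506,.007,-.515],args=(w,),loss='soft_l1'); p=r.x
    print(w,p,np.degrees(p[2])); print(np.round(f(p,w).reshape(-1,2),1).tolist())
    print(" knob",loc(p,[(0,.06,.0985)]),"plunger",loc(p,[(0,-.085,.094)]),"lamp",loc(p,[(.077,.06,.092)]))
# depth check, and bystanders
for n,d,uv in(("cap",T,(349,265)),("knob",T,(292,233)),("beaker",T,(229,188)),("jar",T,(405,281)),("mbox",T,(336,186))):
    W=d["world_to_cam"]; z=d["range_z"][uv[1],uv[0]]
    n_=cv2.undistortPoints(L([[uv]],float),K(d),D(d))[0,0]; c=L([n_[0]*z,-n_[1]*z,-z,1]); print(n,np.round(np.linalg.inv(W)@c,4)[:3])
E
```

```text
t [ 0.50568357  0.00581615 -0.52584175] -30.128513135955163
[[0.2, -1.0], [1.6, -0.0], [-1.7, 0.8], [-0.2, -0.0], [-0.3, -0.5], [0.3, 0.6]]
 knob [[0.53580005 0.05771025 0.0985    ]] plunger [[ 0.46301857 -0.0677005   0.094     ]] lamp [[0.60239748 0.01906078 0.092     ]]
s [ 0.50437947  0.00789082 -0.51253785] -29.366255517817404
[[-0.1, -0.7], [1.7, 0.1], [0.4, 0.2], [-1.8, -0.2], [0.5, 0.6], [-1.1, -0.7]]
 knob [[0.5338029  0.06018099 0.0985    ]] plunger [[ 0.46269627 -0.06618691  0.094     ]] lamp [[0.60090862 0.02242092 0.092     ]]
b [ 0.50510143  0.00635202 -0.51927911] -29.752501587741083
[[-0.4, -0.5], [1.3, -0.2], [-1.9, 1.5], [-0.3, 0.0], [-0.7, -0.1], [-0.1, 1.0], [0.3, -1.0], [1.7, -0.1], [-0.0, -0.7], [-1.6, -1.0], [0.6, 0.2], [-1.0, -1.4]]
 knob [[0.53487669 0.05844265 0.0985    ]] plunger [[ 0.4629198  -0.06744303  0.094     ]] lamp [[0.60172633 0.02023106 0.092     ]]
cap [ 0.4626 -0.0673  0.0972]
knob [0.5307 0.0582 0.1158]
beaker [0.6517 0.2136 0.0027]
jar [ 0.4285 -0.1887  0.099 ]
mbox [ 0.6543 -0.0483  0.019 ]
```

Both cameras agree to about 2 mm, and the heights check out. The knob is at (0.535, 0.0585), the plunger at (0.463, -0.067), and instrument yaw is about -29.8°. First I'll turn the tool so the jaw axis lies along the bar's thickness, then shut the fingers.

```bash
cat > go.py <<'E'
# print remaining delta to target: x y z [jaw angle deg], in tool axes
import sys,numpy as np
from scipy.spatial.transform import Rotation as R
from bench import monitor
s=monitor.get_state(); M=R.from_rotvec(s["tool_rot"])
a=[float(v) for v in sys.argv[1:]]
m=M.as_matrix()
print("t",round(s["time"],2),"pos",np.round(s["position"],4),"jaw ang",np.round(np.degrees(np.arctan2(m[1,1],m[0,1])),2),"z",np.round(m[:,2],4),"grip",round(float(s["grip_width"]),3))
print("q",np.round(s["joint_positions"],3),"F",np.round(s["ft_force"],1),"Tq",np.round(s["torque"],2))
if len(a)>=3: print("tool shift mm",np.round(1e3*M.inv().apply(np.array(a[:3])-s["position"]),1))
if len(a)>=4:
    th=np.radians(a[3]); y=np.array([np.cos(th),np.sin(th),0]); z=np.array([0,0,-1.]); x=np.cross(y,z)
    print("turn deg",np.round(np.degrees((M.inv()*R.from_matrix(np.c_[x,y,z])).as_rotvec()),2))
E
python3 -m pendant '[[[0,0,8],[0,0,0],1],[[0,0,8],[0,0,0],1],[[0,0,0],[0,0,0],1]]' 20
python3 go.py 0.45 0.45 0.20 60.25
```

```text
time: 0.48
position: [0.1537, 0.6313, 0.222]
tool_rot: [0.802, 3.037, -0.001]
ft_force: [-0.5, -0.5, 0.6]
grip_width: 0.74
t 0.47 pos [0.1537 0.6313 0.222 ] jaw ang 60.41 z [-0.e+00 -9.e-04 -1.e+00] grip 0.74
q [-1.347  0.32  -0.034  1.452  0.011  1.37  -0.326] F [-0.5 -0.5  0.6] Tq [-0.03 -0.    0.04]
tool shift mm [-347.2  -11.3   22.2]
turn deg [-0.05  0.03  0.16]
```

```bash

python3 -m pendant '[[[0,0,0],[-0.03,0,0.003],1],[[0,0,0],[-0.05,-0.0015,0.003],1],[[0,0,0],[-0.055,-0.0015,0.003],1],[[0,0,0],[-0.055,-0.0015,0.003],1],[[0,0,0],[-0.055,-0.0015,0.003],1],[[0,0,0],[-0.055,-0.0015,0.003],1],[[0,0,0],[-0.047,-0.0015,0.004],1],[[0,0,0],[0,0,0],1]]'
python3 go.py 0.463 -0.0674 0.15 60.25
```

```text
time: 1.48
position: [0.4556, 0.4471, 0.1999]
tool_rot: [0.813, 3.032, -0.004]
ft_force: [-0.8, 1.2, -0.7]
grip_width: 0.007
t 1.48 pos [0.4556 0.4471 0.1999] jaw ang 59.97 z [ 0.0017 -0.003  -1.    ] grip 0.007
q [-0.941  0.306  0.152  1.52  -0.044  1.321  0.261] F [-0.8  1.2 -0.7] Tq [ 0.03  0.03 -0.  ]
tool shift mm [-263.8 -441.6   51.4]
turn deg [-0.1   0.17 -0.28]
```

```bash

python3 -m pendant '[[[0,0,0],[-0.02,-0.033,0.005],1],[[0,0,0],[-0.03,-0.05,0.006],1],[[0,0,0],[-0.03,-0.05,0.006],1],[[0,0,0],[-0.03,-0.05,0.006],1],[[0,0,0],[-0.03,-0.05,0.006],1],[[0,0,0],[-0.03,-0.05,0.006],1],[[0,0,0],[-0.03,-0.05,0.006],1],[[0,0,0],[-0.03,-0.05,0.004],1]]' &&
python3 -m pendant '[[[0,0,0],[-0.03,-0.05,0],1],[[0,0,0],[-0.004,-0.009,0],1],[[0,0,0],[0,0,0],1],[[0,0,0],[0,0,0],1]]'
python3 go.py 0.463 -0.0674 0.10 60.25
```

```text
time: 2.48
position: [0.4606, 0.0045, 0.1555]
tool_rot: [0.798, 3.038, 0.001]
ft_force: [1.8, -0.2, 0.1]
grip_width: 0.007
time: 2.98
position: [0.4614, -0.0606, 0.1555]
tool_rot: [-0.799, -3.038, -0.001]
ft_force: [-1.4, 0.3, 0.4]
grip_width: 0.009
t 2.98 pos [ 0.4614 -0.0606  0.1555] jaw ang 60.55 z [-1.e-04  6.e-04 -1.e+00] grip 0.009
q [-0.483 -0.049  0.547  1.997  0.027  1.187  1.111] F [-1.4  0.3  0.4] Tq [-0.01  0.02  0.02]
tool shift mm [-4.7 -5.2 55.5]
turn deg [ 0.03 -0.02  0.3 ]
```

```bash

python3 -m pendant '[[[0,0,0],[-0.0047,-0.0052,0.02],1],[[0,0,0],[0,0,0.025],1],[[0,0,0],[0,0,0],1],[[0,0,0],[0,0,0],1]]'
python3 go.py 0.463 -0.0674 0.094
python3 - <<'E'
from bench import eyes
import cv2
a=eyes.get_image("side")["color"][140:280,235:425,::-1]
cv2.imwrite("pics/s1.png",cv2.resize(a,None,fx=4,fy=4,interpolation=2))
E
```

```text
time: 3.48
position: [0.4634, -0.0687, 0.1112]
tool_rot: [0.801, 3.037, 0.0]
ft_force: [-0.0, 0.1, -0.1]
grip_width: 0.001
t 3.48 pos [ 0.4634 -0.0687  0.1112] jaw ang 60.44 z [ 7.e-04  1.e-04 -1.e+00] grip 0.001
q [-0.47   0.011  0.568  2.043 -0.007  1.089  1.157] F [-0.   0.1 -0.1] Tq [-0.   -0.01  0.01]
tool shift mm [ 1.   0.9 17.2]
```

View pics/s1.png

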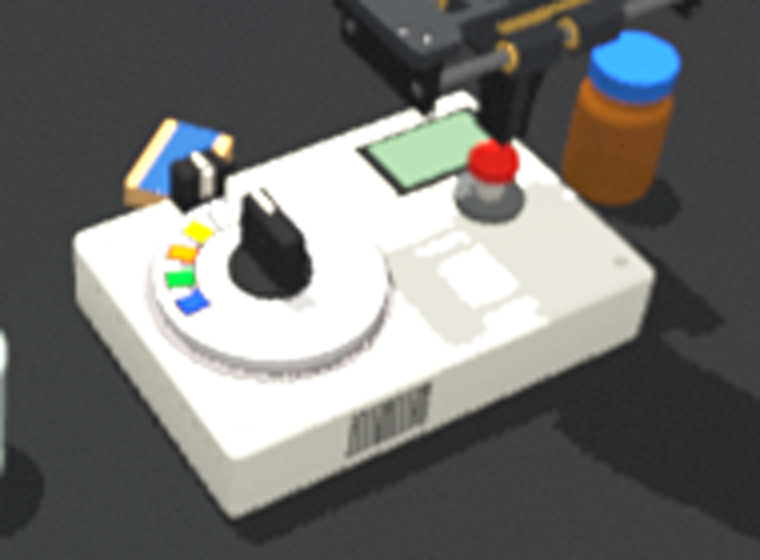

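```bash
python3 - <<'E'
from h import *
S=load("side0.npz");T=load("top0.npz")
for d,o in((S,(235,140)),(T,(235,170))):
  print((proj(d,[(.4634,-.0687,.1112),(.463,-.0674,.094)])-o)*4)
from bench import eyes
a=eyes.get_image("side"); cv2.imwrite("pics/s2.png",cv2.resize(a["color"][150:205,330:400,::-1],None,fx=10,fy=10,interpolation=2))
a=eyes.get_image("top"); cv2.imwrite("pics/t2.png",cv2.resize(a["color"][200:310,260:410,::-1],None,fx=5,fy=5,interpolation=2))
E
```

```text
[[498.93806632 130.29400982]
 [494.10879711 155.63405975]]
[[461.94513262 377.91390112]
 [455.40654233 379.31220284]]
```

View pics/s2.png

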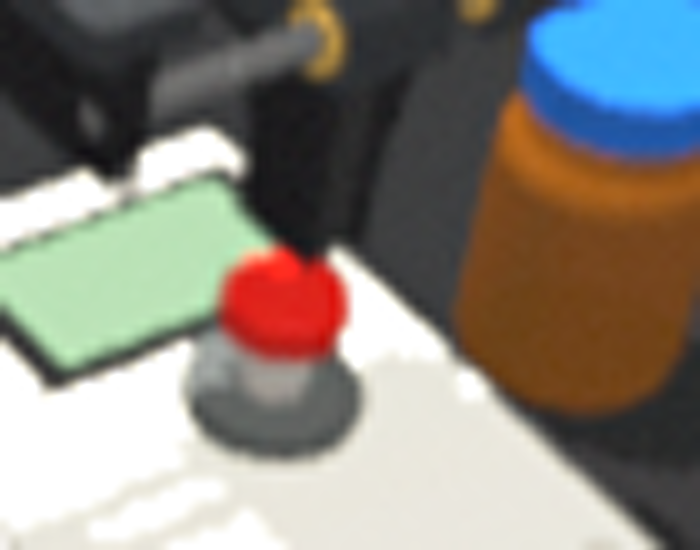

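View pics/t2.png

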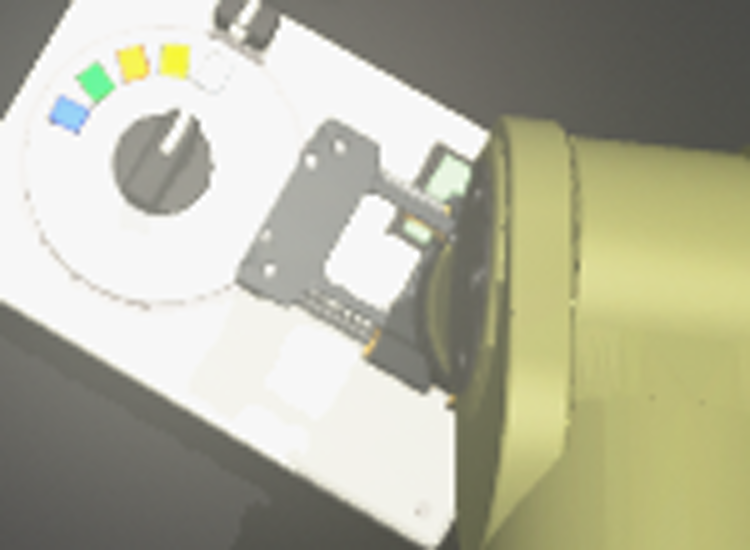

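The side view shows the fingertips directly above the red cap, and they match the projected TCP. Pressing now in steps.

```bash

python3 -m pendant '[[[0,0,0],[0.001,0.001,0.01],1],[[0,0,0],[0,0,0.008],1],[[0,0,0],[0,0,0.006],1],[[0,0,0],[0,0,0],1]]'
python3 -m pendant '[[[0,0,0],[0,0,0.003],1],[[0,0,0],[0,0,0.003],1],[[0,0,0],[0,0,0],1]]'
python3 go.py 0.463 -0.0674 0.080
```

```text
time: 4.12
position: [0.4624, -0.068, 0.0865]
tool_rot: [-0.805, -3.036, -0.001]
ft_force: [-1.4, 1.5, 5.9]
grip_width: 0.005
time: 4.5
position: [0.4625, -0.068, 0.0811]
tool_rot: [-0.804, -3.036, -0.001]
ft_force: [-2.2, 2.1, 6.8]
grip_width: 0.006
t 4.5 pos [ 0.4625 -0.068   0.0811] jaw ang 60.32 z [-2.e-04  7.e-04 -1.e+00] grip 0.006
q [-0.464  0.053  0.572  2.074 -0.034  1.023  1.178] F [-2.2  2.1  6.8] Tq [0.31 0.55 0.  ]
tool shift mm [-0.1  0.7  1.1]
```

```bash

python3 -m pendant '[[[0,0,0],[0,0,0.0015],1],[[0,0,0],[0,0,0],1]]'
python3 -m pendant '[[[0,0,0],[0,0,0.0015],1],[[0,0,0],[0,0,0],1]]'
python3 -m pendant '[[[0,0,0],[0,0,0.0015],1],[[0,0,0],[0,0,0],1],[[0,0,0],[0,0,0],1]]'
```

```text
time: 4.75
position: [0.4626, -0.068, 0.0804]
tool_rot: [-0.805, -3.036, -0.002]
ft_force: [-4.1, 2.4, 12.4]
grip_width: 0.008
time: 5.0
position: [0.4626, -0.068, 0.0802]
tool_rot: [-0.805, -3.036, -0.003]
ft_force: [-8.7, 1.6, 23.7]
grip_width: 0.004
time: 5.38
position: [0.4627, -0.068, 0.08]
tool_rot: [-0.805, -3.035, -0.004]
ft_force: [-13.6, 2.6, 35.5]
grip_width: 0.009
```

The force climbed to 35 N with the tip stopped at z = 0.080, so the plunger is on its hard stop. I'll retract straight up.

```bash

python3 -m pendant '[[[0,0,0],[0,0,-0.01],1],[[0,0,0],[0,0,-0.015],1],[[0,0,0],[0,0,-0.025],1],[[0,0,0],[0,0,-0.04],1],[[0,0,0],[0,0,0],-1],[[0,0,0],[0,0,0],-1]]'
python3 go.py 0.535 0.0585 0.165 60.25
python3 - <<'E'
from bench import eyes
import cv2
a=eyes.get_image("side")["color"][140:280,235:425,::-1]
cv2.imwrite("pics/s3.png",cv2.resize(a,None,fx=4,fy=4,interpolation=2))
E
```

```text
time: 6.12
position: [0.462, -0.0684, 0.1656]
tool_rot: [-0.805, -3.036, 0.0]
ft_force: [0.7, -0.6, -0.4]
grip_width: 0.151
t 6.12 pos [ 0.462  -0.0684  0.1656] jaw ang 60.31 z [-7.e-04 -1.e-04 -1.e+00] grip 0.151
q [-0.481 -0.055  0.559  1.98   0.031  1.209  1.119] F [ 0.7 -0.6 -0.4] Tq [-0.01  0.02 -0.02]
tool shift mm [ -0.6 146.4   0.5]
turn deg [-0.03 -0.03  0.06]
```

View pics/s3.png

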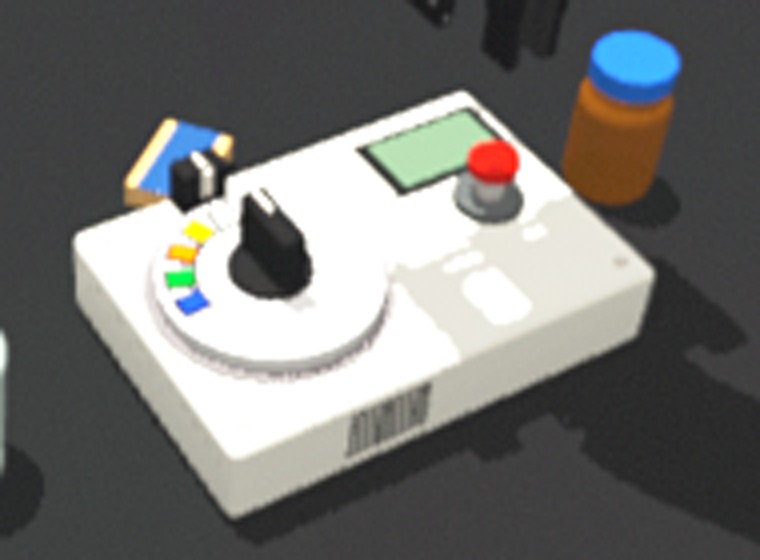

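The plunger is back up, with the cap at (493,160) as before, and the wheel is still home. Moving over the knob with the jaws open.

```bash

python3 -m pendant '[[[0,0,0],[0,0.03,0],-1],[[0,0,0],[0,0.04,0],-1],[[0,0,0],[0,0.04,0],-1],[[0,0,0],[-0.0006,0.0364,0],-1],[[0,0,0],[0,0,0],-1],[[0,0,0],[0,0,0],-1]]'
python3 go.py 0.535 0.0585 0.085 60.25
python3 - <<'E'
from bench import eyes
import cv2
a=eyes.get_image("side")["color"][130:270,215:405,::-1]
cv2.imwrite("pics/s4.png",cv2.resize(a,None,fx=4,fy=4,interpolation=2))
a=eyes.get_image("top")["color"][170:310,235:425,::-1]
cv2.imwrite("pics/t4.png",cv2.resize(a,None,fx=4,fy=4,interpolation=2))
E
```

```text
time: 6.92
position: [0.5345, 0.0575, 0.1648]
tool_rot: [-0.805, -3.035, 0.003]
ft_force: [0.3, -0.8, 0.2]
grip_width: 0.881
t 6.92 pos [0.5345 0.0575 0.1648] jaw ang 60.28 z [-0.0024 -0.0016 -1.    ] grip 0.881
q [-0.587  0.123  0.465  1.821 -0.057  1.213  0.947] F [ 0.3 -0.8  0.2] Tq [-0.05  0.02  0.03]
tool shift mm [-0.   1.3 79.8]
turn deg [-0.15 -0.08  0.03]
```

View pics/s4.png

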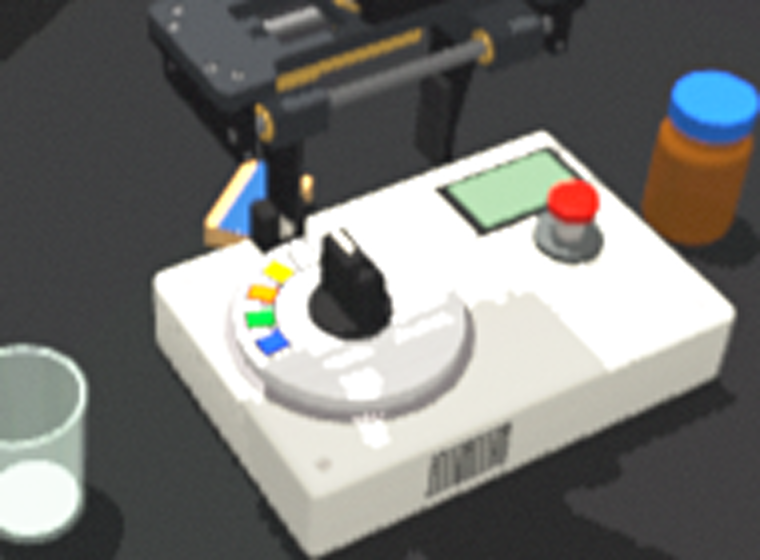

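View pics/t4.png

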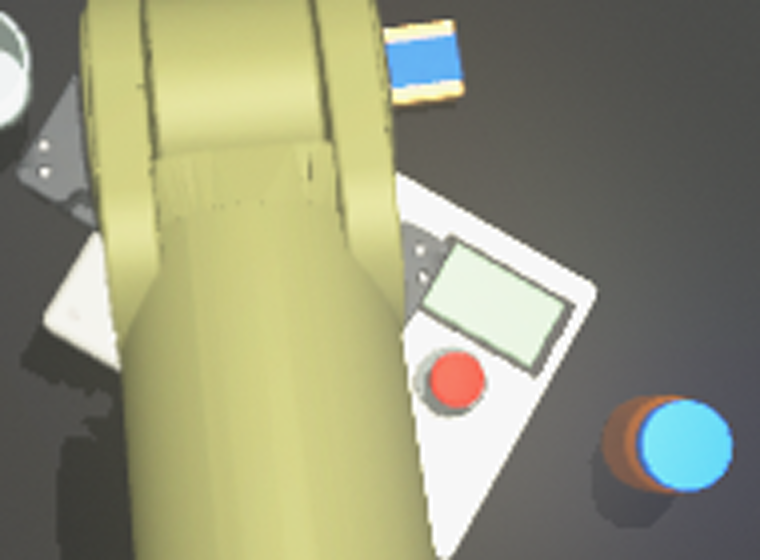

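The open fingers straddle the bar: tips near (285,230) and (437,150), knob at (350,280) below. Descending.

```bash

python3 -m pendant '[[[0,0,0],[0,0.0013,0.015],-1],[[0,0,0],[0,0,0.025],-1],[[0,0,0],[0,0,0.025],-1],[[0,0,0],[0,0,0.014],-1],[[0,0,0],[0,0,0],-1],[[0,0,0],[0,0,0],-1]]'
python3 go.py 0.535 0.0585 0.085 60.25
python3 - <<'E'
from bench import eyes
import cv2
a=eyes.get_image("side")["color"][130:270,215:405,::-1]
cv2.imwrite("pics/s5.png",cv2.resize(a,None,fx=4,fy=4,interpolation=2))
E
```

```text
time: 7.78
position: [0.5367, 0.0597, 0.0878]
tool_rot: [0.805, 3.036, 0.001]
ft_force: [0.5, -0.5, -0.4]
grip_width: 1.0
t 7.78 pos [0.5367 0.0597 0.0878] jaw ang 60.31 z [ 1.3e-03  3.0e-04 -1.0e+00] grip 1.0
q [-0.572  0.206  0.458  1.901 -0.104  1.056  0.982] F [ 0.5 -0.5 -0.4] Tq [-0.04 -0.02  0.02]
tool shift mm [ 0.9 -1.9  2.8]
turn deg [0.05 0.06 0.06]
```

View pics/s5.png

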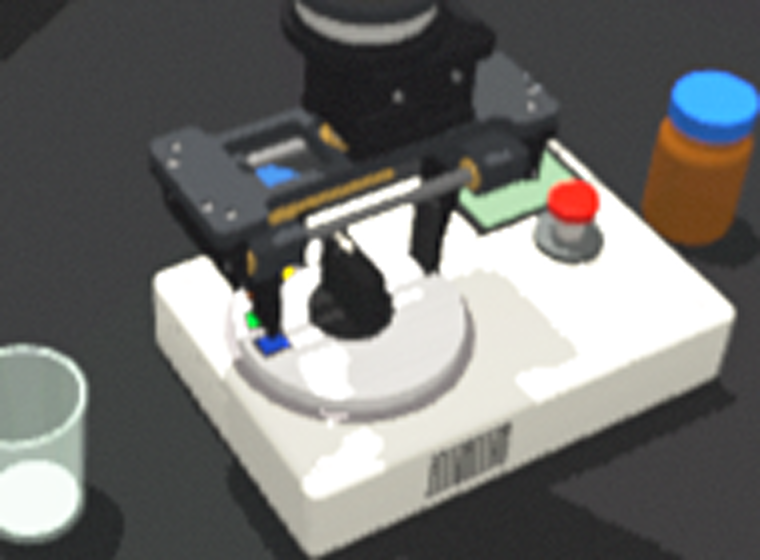

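```bash

python3 -m pendant '[[[0,0,0],[0.0005,-0.0015,0.002],-1],[[0,0,0],[0,0,0],1],[[0,0,0],[0,0,0],1],[[0,0,0],[0,0,0],1],[[0,0,0],[0,0,0],1],[[0,0,0],[0,0,0],1],[[0,0,0],[0,0,0],1],[[0,0,0],[0,0,0],1]]' 40
python3 go.py 0.535 0.0585 0.085 60.25
python3 - <<'E'
from bench import eyes
import cv2
a=eyes.get_image("side")["color"][130:270,215:405,::-1]
cv2.imwrite("pics/s6.png",cv2.resize(a,None,fx=4,fy=4,interpolation=2))
E
```

```text
time: 8.82
position: [0.5349, 0.0587, 0.0851]
tool_rot: [0.805, 3.037, 0.0]
ft_force: [0.6, 0.0, -0.1]
grip_width: 0.285
t 8.82 pos [0.5349 0.0587 0.0851] jaw ang 60.32 z [ 0.  0. -1.] grip 0.285
q [-0.571  0.207  0.458  1.907 -0.105  1.052  0.984] F [ 0.6  0.  -0.1] Tq [-0.02 -0.02  0.01]
tool shift mm [-0.2 -0.1  0.1]
turn deg [0.   0.   0.07]
```

View pics/s6.png

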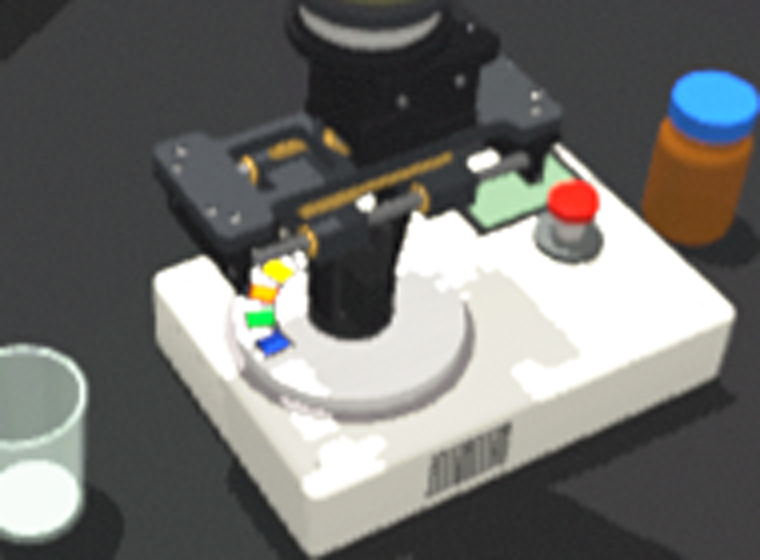

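```bash

python3 -m pendant '[[[0,0,0],[0,0,0],1],[[0,0,0],[0,0,0],1],[[0,0,0],[0,0,0],1],[[0,0,0],[0,0,0],1]]'
python3 go.py 0.535 0.0585 0.085 60.25
```

```text
time: 9.38
position: [0.5345, 0.0579, 0.085]
tool_rot: [-0.805, -3.036, 0.001]
ft_force: [-2.9, -3.9, 3.2]
grip_width: 0.179
t 9.38 pos [0.5345 0.0579 0.085 ] jaw ang 60.29 z [-1.e-03 -7.e-04 -1.e+00] grip 0.179
q [-0.571  0.206  0.459  1.907 -0.104  1.053  0.984] F [-2.9 -3.9  3.2] Tq [-0.84  0.68  0.03]
tool shift mm [-0.2  0.8  0. ]
turn deg [-0.06 -0.03  0.04]
```

Gripped at 15.6 mm, which matches the 16 mm bar. Now turning clockwise (+z) slowly.

```bash

python3 -m pendant '[[[0,0,0],[0,-0.0008,0],1],[[0,0,4],[0,0,0],1],[[0,0,4],[0,0,0],1],[[0,0,4],[0,0,0],1],[[0,0,4],[0,0,0],1],[[0,0,0],[0,0,0],1]]'
python3 go.py 0.5345 0.0579 0.085 60.25
python3 - <<'E'
from bench import eyes
import cv2
a=eyes.get_image("side")["color"][130:270,215:405,::-1]
cv2.imwrite("pics/s7.png",cv2.resize(a,None,fx=4,fy=4,interpolation=2))
E
```

```text
time: 10.12
position: [0.5346, 0.0581, 0.085]
tool_rot: [1.218, 2.896, 0.0]
ft_force: [-2.3, -2.7, 1.8]
grip_width: 0.177
t 10.12 pos [0.5346 0.0581 0.085 ] jaw ang 44.38 z [ 3.e-04  1.e-04 -1.e+00] grip 0.177
q [-0.599  0.208  0.491  1.909 -0.112  1.051  0.713] F [-2.3 -2.7  1.8] Tq [-0.64  0.41  0.01]
tool shift mm [-0.1 -0.2  0. ]
turn deg [ 1.000e-02  1.000e-02 -1.587e+01]
```

View pics/s7.png

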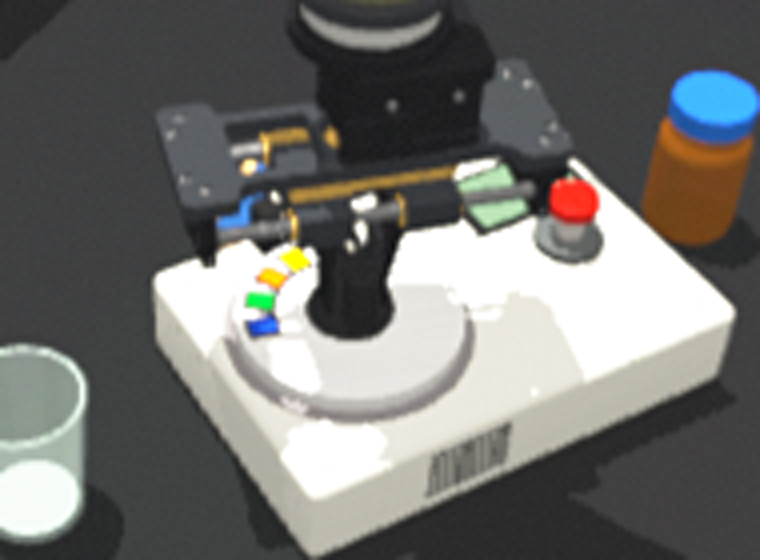

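The wheel follows: the blue swatch moved from (272,344) to (262,327). Continuing.

```bash

python3 -m pendant '[[[0,0,4],[0,0,0],1],[[0,0,4],[0,0,0],1],[[0,0,4],[0,0,0],1],[[0,0,4],[0,0,0],1],[[0,0,4],[0,0,0],1],[[0,0,4],[0,0,0],1],[[0,0,4],[0,0,0],1],[[0,0,4],[0,0,0],1]]'
python3 -m pendant '[[[0,0,4],[0,0,0],1],[[0,0,4],[0,0,0],1],[[0,0,4],[0,0,0],1],[[0,0,4],[0,0,0],1],[[0,0,2],[0,0,0],1],[[0,0,0],[0,0,0],1],[[0,0,0],[0,0,0],1]]'
python3 go.py 0.5345 0.0579 0.085 -8.5
python3 - <<'E'
from bench import eyes
import cv2,numpy as np
d=eyes.get_image("side");np.savez("side8.npz",**d);a=d["color"][130:270,215:405,::-1]
cv2.imwrite("pics/s8.png",cv2.resize(a,None,fx=4,fy=4,interpolation=2))
d=eyes.get_image("top");a=d["color"][170:310,235:425,::-1]
cv2.imwrite("pics/t8.png",cv2.resize(a,None,fx=4,fy=4,interpolation=2))
E
```

```text
time: 11.18
position: [0.535, 0.0583, 0.085]
tool_rot: [1.97, 2.446, 0.002]
ft_force: [-0.0, -2.2, -0.4]
grip_width: 0.182
time: 12.05
position: [0.5352, 0.0583, 0.0851]
tool_rot: [2.327, 2.109, 0.002]
ft_force: [3.6, -0.4, -3.4]
grip_width: 0.181
t 12.05 pos [0.5352 0.0583 0.0851] jaw ang -5.61 z [ 1.7e-03  3.0e-04 -1.0e+00] grip 0.181
q [-0.692  0.218  0.596  1.911 -0.14   1.052 -0.135] F [ 3.6 -0.4 -3.4] Tq [-0.3  -0.53  0.05]
tool shift mm [-0.5 -0.7  0.1]
turn deg [ 0.1  -0.03  2.89]
```

View pics/s8.png

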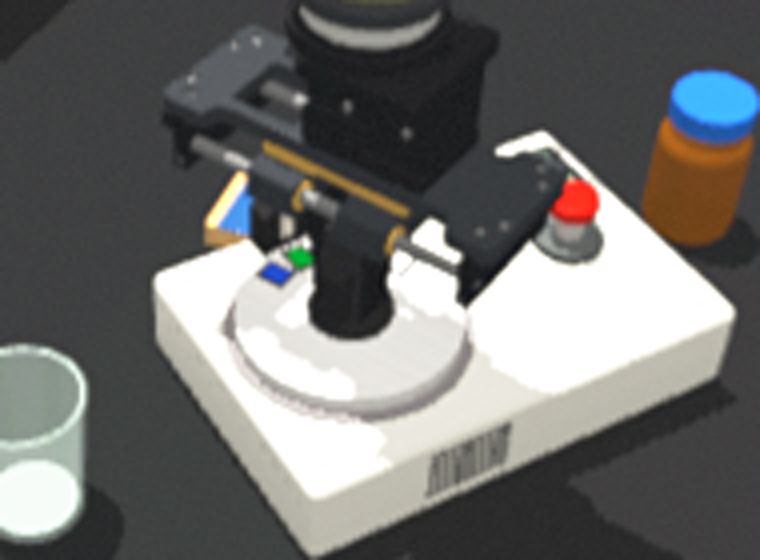

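View pics/t8.png

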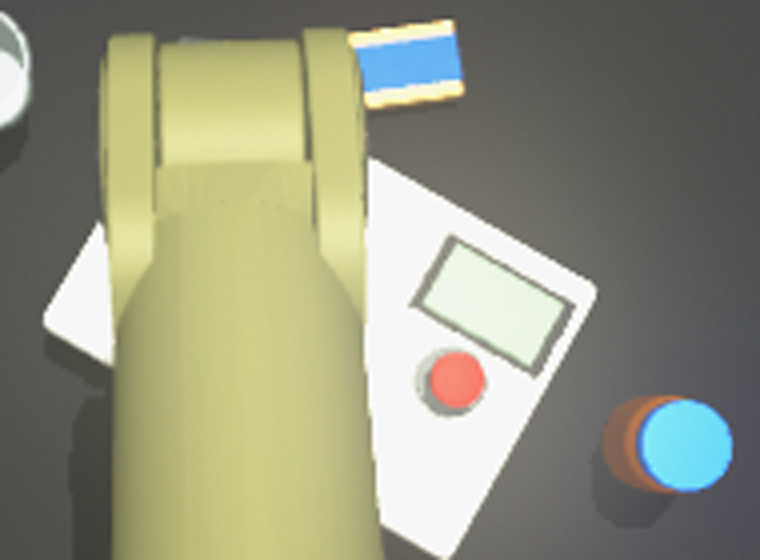

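```bash
python3 - <<'E'
from h import *
A=load("side0.npz");B=load("side8.npz")
kn=onplane(A,[((350+.5)/4-.5+215,0)],.0735) # unused
c=np.array([.5349,.0583])
def sw(d,lo,hi):
    hsv=cv2.cvtColor(d["color"],cv2.COLOR_RGB2HSV); m=cv2.inRange(hsv,lo,hi); r=np.zeros_like(m); r[185:240,265:298]=1
    cc,st=cen((m>0)&(r>0)); P=onplane(d,[cc],.0735)[0,:2]-c
    return cc,st[4],np.hypot(*P)*1e3,np.degrees(np.arctan2(P[1],P[0]))
for n,lo,hi in(("blue",(105,120,60),(130,255,255)),("green",(50,120,60),(80,255,255))):
    a=sw(A,lo,hi);b=sw(B,lo,hi); print(n,a,b,"turn",a[3]-b[3])
E
python3 go.py
```

```text
blue (array([282.76, 215.16]), np.int32(25), np.float64(47.42340737094207), np.float64(60.18995837027839)) (array([283.39130435, 198.04347826]), np.int32(23), np.float64(49.167920808400346), np.float64(-4.751668790398842)) turn 64.94162716067723
green (array([279.60869565, 209.30434783]), np.int32(23), np.float64(48.4193224005474), np.float64(38.06939651419441)) (array([289.88, 194.  ]), np.int32(25), np.float64(48.99524324767407), np.float64(-27.561702468351385)) turn 65.6310989825458
t 12.15 pos [0.5352 0.0583 0.0851] jaw ang -5.64 z [ 1.7e-03  3.0e-04 -1.0e+00] grip 0.179
q [-0.692  0.218  0.596  1.911 -0.14   1.052 -0.135] F [ 3.9 -1.3 -4.5] Tq [-0.27 -0.79  0.05]
```

The wheel is at about 65.3° and the target is 68.75°, with no noticeable slip in the grip. Turning the last 3.3°.

```bash

python3 -m pendant '[[[0,0,1.7],[0,0,0],1],[[0,0,1.6],[0,0,0],1],[[0,0,0],[0,0,0],1],[[0,0,0],[0,0,0],1],[[0,0,0],[0,0,0],1],[[0,0,0],[0,0,0],1],[[0,0,0],[0,0,0],1],[[0,0,0],[0,0,0],1]]'
python3 go.py
python3 - <<'E'
from h import *
from bench import eyes
A=load("side0.npz");B=eyes.get_image("side")
c=np.array([.5349,.0583])
def sw(d,lo,hi):
    hsv=cv2.cvtColor(d["color"],cv2.COLOR_RGB2HSV); m=cv2.inRange(hsv,lo,hi); r=np.zeros_like(m); r[185:240,265:298]=1
    cc,st=cen((m>0)&(r>0)); P=onplane(d,[cc],.0735)[0,:2]-c
    return np.degrees(np.arctan2(P[1],P[0]))
for n,lo,hi in(("blue",(105,120,60),(130,255,255)),("green",(50,120,60),(80,255,255))): print(n,sw(A,lo,hi)-sw(B,lo,hi))
cv2.imwrite("pics/s9.png",B["color"][:,:,::-1])
E
python3 -m pendant '[[[0,0,0],[0,0,0],1],[[0,0,0],[0,0,0],1]]'; python3 go.py
```

```text
time: 13.15
position: [0.5353, 0.0583, 0.0851]
tool_rot: [2.388, 2.04, 0.002]
ft_force: [5.2, -0.9, -5.9]
grip_width: 0.176
t 13.15 pos [0.5353 0.0583 0.0851] jaw ang -9.0 z [ 1.8e-03  3.0e-04 -1.0e+00] grip 0.176
q [-0.698  0.219  0.604  1.911 -0.142  1.052 -0.192] F [ 5.2 -0.9 -5.9] Tq [-0.21 -0.96  0.18]
blue 68.90754709655539
green 69.00227428167749
time: 13.45
position: [0.5353, 0.0583, 0.0851]
tool_rot: [2.388, 2.04, 0.002]
ft_force: [4.5, -0.6, -4.6]
grip_width: 0.18
t 13.45 pos [0.5353 0.0583 0.0851] jaw ang -9.01 z [ 1.8e-03  2.0e-04 -1.0e+00] grip 0.18
q [-0.698  0.219  0.604  1.911 -0.142  1.052 -0.192] F [ 4.5 -0.6 -4.6] Tq [-0.25 -1.02  0.15]
```

View pics/s9.png

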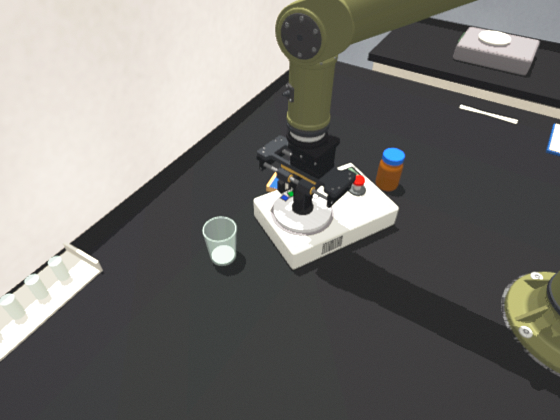

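The wheel is at about 69° (1.20 rad) and at rest in the grip. The beaker (221,241), jar (390,170) and matchbox (275,182) are where they started, and the plunger (358,181) is up. Handing in.

```bash
python3 -c "
from bench import order
print(order.close_job())"
```

```text
the job is handed in; nothing more can be done
None
```

The job is handed in. The arm is gripping the knob and holding the wheel at the third stop, with the green glass at the lamp head.

- **Plunger:** I pressed it with the shut fingers until it reached its hard stop. The tip stopped at z = 0.080 m with about 35 N of upward force. I then retracted, and a side picture showed the cap back up with the wheel still home.
- **Knob:** I gripped the bar at about 15.6 mm opening (the bar is 16 mm) with 40 N commanded, then turned it 69.3° clockwise.
- **Last checks:**
  - Swatch tracking in the side camera gave a wheel angle of 68.9° (blue) and 69.0° (green), about 1.20 rad.
  - The tool did not move between the last readings, and the grip was still closed on the bar.
  - By eye, the plunger was up and the beaker, jar and matchbox were where they started.

No check failed. The camera fits from the two views disagreed by 2–3 mm on the knob position. This caused only a small side load of a few newtons. The contact force between the fingers and the knob cannot be read directly, so I inferred it from the opening and the commanded grip.

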